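# Empty the seized sample case

## Task

Open the sample case and put every jar in it, standing up, into the tray that has the colour of the status disc on the case (the disc on the separate spare post does not count). First the yellow turn-latch on the front of the case has to be broken loose, because it is seized, and turned counter-clockwise all the way round to its stop; then flip both spring clips fully open and set the lid down flat on the bare table. When the case is empty, put the lid back on it, seated all round as it was; the clips and latch stay open. Leave the other things on the table where they are.

Things in the scene. Friction and masses are not known exactly. Their poses are not given: they have to be found in the camera images.
- case: Grey transport case fixed to the table: open box 150 mm (its x) by 220 mm (its y) by 75 mm high, walls and floor 5 mm. Origin: centre of its underside; its front (-x side, facing the robot) has a ledge 12 mm high reaching 143 mm in front of the centre, with the latch pillar and the disc post. Dark foam on the floor forms 4 pockets, 58 by 60 mm, 14 mm deep, centred at x = +-35, y = +-49 mm.
- knob (a joint): Yellow turn-latch with vertical axis on a pillar on the case's front ledge. 0 = latched (its 48 mm steel tongue points to the case's +x, 2 mm above the lid's front edge), grows counter-clockwise seen from above to its stop at 2.4 rad. Seized: needs about 0.3 N m to start, easing over the first 0.4 rad, jumps on a little up to 0.8 rad, then turns with about 0.03 N m and stays where it is left.
- knob_grip (a point): Grip point on the turn-latch's axis, 116 mm above the table, 112 mm in front of the case's centre. The yellow grip is a bar 44 mm long, 16 mm thick and 38 mm high whose top is 12 mm above this point; this point's x axis runs along the bar, turning with it (the bar lies along the case's x at joint 0).
- clip_left (a joint): Steel spring clip with an orange tab, hinged on the left (the case's +y) side of the case, hooked over the lid edge. 0 = closed, grows as its top swings outward and down, 1.5 rad = fully open (stop). A catch holds it closed: pressing the tab down and outward with 8 to 14 N frees it within the first 0.5 rad; beyond that a weak spring swings it on to fully open and keeps it there.
- clip_right (a joint): Steel spring clip with an orange tab, hinged on the right (the case's -y) side of the case, hooked over the lid edge. 0 = closed, grows as its top swings outward and down, 1.5 rad = fully open (stop). A catch holds it closed: pressing the tab down and outward with 8 to 14 N frees it within the first 0.5 rad; beyond that a weak spring swings it on to fully open and keeps it there.
- clip_left_tab (a point): Point on the top face of the left clip's orange tab (tab 44 mm along the case's x, 29 mm outward, 4 mm thick); moves with the clip. When closed it lies 22 mm outward of the hinge and 47 mm above it.
- clip_right_tab (a point): The same point on the right clip's orange tab; when closed 22 mm outward of its hinge and 47 mm above it.
- clip_left_hinge (a point): Point on the left clip's hinge axis (along the case's x), 42 mm above the table, 118 mm to the case's +y; fixed to the case.
- clip_right_hinge (a point): Point on the right clip's hinge axis, 42 mm above the table, 118 mm to the case's -y; fixed to the case.
- lid: Loose lid of the case, 300 g: white plate 160 mm (x) by 230 mm (y), 8 mm thick, on a locating plug 5 mm thick (132 by 202 mm) that sits inside the case walls with 4 mm play all round. Black handle block in the middle of the top, 70 mm along x, 16 mm along y, from 13 to 47 mm above the origin. Origin: centre of the plug's underside, 70 mm above the table when closed.
- jar1: Closed sample jar like the others: upright cylinder of 40 mm diameter and 50 mm high, amber with a white screw cap (the top 14 mm, same diameter), thick heavy base, 100 g. Origin: centre of its underside. It starts standing in a pocket, on the floor of the closed case. May be absent.
- jar2: Closed sample jar like the others: upright cylinder of 40 mm diameter and 50 mm high, amber with a white screw cap (the top 14 mm, same diameter), thick heavy base, 100 g. Origin: centre of its underside. It starts standing in a pocket, on the floor of the closed case. May be absent.
- jar3: Closed sample jar like the others: upright cylinder of 40 mm diameter and 50 mm high, amber with a white screw cap (the top 14 mm, same diameter), thick heavy base, 100 g. Origin: centre of its underside. It starts standing in a pocket, on the floor of the closed case. May be absent.
- jar4: Closed sample jar like the others: upright cylinder of 40 mm diameter and 50 mm high, amber with a white screw cap (the top 14 mm, same diameter), thick heavy base, 100 g. Origin: centre of its underside. It starts standing in a pocket, on the floor of the closed case. May be absent.
- tray_green: Shallow open green tray fixed to the table, 118 mm (its x) by 158 mm (its y), walls 4 mm thick and 22 mm high, floor 4 mm thick. Origin: centre of its underside. Holds all the jars standing, e.g. at x = +-25 mm, y = +-37 mm.
- tray_blue: Shallow open blue tray fixed to the table, 118 mm (its x) by 158 mm (its y), walls 4 mm thick and 22 mm high, floor 4 mm thick. Origin: centre of its underside. Holds all the jars standing, e.g. at x = +-25 mm, y = +-37 mm.
- disc_green: Green status disc, 40 mm diameter, 5 mm thick, fixed on top of a thin post 80 mm high: either on the case's front ledge (there its centre is 112 mm in front of the case's centre and 88 mm to the case's +y) or on the separate spare post at the back of the table. Origin: centre of its underside. It does not move.
- disc_blue: Blue status disc, 40 mm diameter, 5 mm thick, fixed on top of a thin post 80 mm high: either on the case's front ledge (there its centre is 112 mm in front of the case's centre and 88 mm to the case's +y) or on the separate spare post at the back of the table. Origin: centre of its underside. It does not move.
- spare_post: Thin aluminium post 80 mm high on a 60 mm round foot at the back of the table; carries the disc that is not in use. Fixed. Origin: centre of its underside.
- foam_cup: White foam cup, 76 mm across, 90 mm high; leave alone. Origin: centre of its underside.
- marker: Marker pen lying on the table, 140 mm long, 14 mm thick; leave alone. Origin: on the underside near its middle, long axis x.
- tip_box: Closed pipette-tip box, 85 by 120 mm, 90 mm high, grey with blue top; leave alone. Origin: centre of its underside.
Mind the look-alikes: they are no part of the job. What is shaped like the spare_post but orange or red is not meant.

How it is judged:
By the outcome, as a careful person would: the job done as asked, in the order asked, and still so for the second after the job is handed in, with the robot touching nothing.
Of jar1, jar2, jar3, jar4 only 2 to 4 are there at a start; the rules pass over those that are not, and their reading is None.
At some moment in a run one of jar1, jar2, jar3, jar4 may be knocked a few centimetres aside while the robot is not near it.
Once in a run the grip may slacken for a moment while it holds something.
It also fails if it takes over 210 s, if anything falls off the work surface, if the arm or the gripper's body presses on something with over 40 N, if the wrist force passes 120 N, or if a joint passes its speed limit or range.

## Robot

A 6-joint arm with a two-finger parallel gripper is mounted at the origin on the work surface. World frame = base frame: x ahead of the robot, y to its left, z up, the work surface at z = 0. Lengths are in m, angles in rad, forces in N, time in s.
With the tool pointing down it reaches from about 0.3 to 0.825 m from the base axis. Payload 5.4 kg.
Tool frame: the origin (TCP) lies at the very end of the fingers, on their centre line; the grasp point (between the pads) lies 19 mm behind it; z points along the fingers, x is the direction in which the jaws open and shut, and the axes are right-handed (so a half turn about z gives the same grasp; the last joint's range is limited). The gripper opens to 92 mm and grips with 3 to 60 N. Pads are 20 mm wide; open, the fingers measure 128 mm over their backs; the gripper's body (75 mm by 189 mm) begins 69 mm behind the grasp point.
Start: joints at [-1.392, 0.158, 1.597, -0, 1.386, -0.21], TCP at [0.218, -0.532, 0.215] pointing down, gripper open.
Joint ranges: [-2.91, 2.91], [-0.94, 2.29], [0.18, 2.7], [-1.29, 4.43], [0.17, 2.64], [-3, 3]. Speed limits (rad/s): [2.57, 2.57, 3.14, 3.14, 3.14, 3.14].

## Interface

Orientations are given as a rotation vector (axis times angle).
In Python, from workcell import bot gives the robot as it stands. Calls block until the motion is done:
- bot.goto(position, orientation): joint-space move of the TCP to a pose.
- bot.line_to(position, rot=None, max_speed=0.15): straight line of the TCP; rot=None keeps the orientation; max_speed is the mean speed in m/s.
- bot.set_joints(angles): joint-space move.
- bot.set_gripper(opening, newtons=None): opening from 0.0 (shut) to 1.0 (fully open); newtons is the grip in N (None keeps the last); returns when the fingers have stopped.
- bot.hold(seconds).
- bot.inverse_kinematics(position, orientation): joint angles nearest the present ones, or None.
- bot.read_camera(name): name is "scene" or "top" or "wrist"; returns a dict with "pixels" (400x640x3 uint8, blue, green, red), "fx", "fy", "cx", "cy" (pixels), "k1" (the pictures are not rectified: a ray, as slopes to the right and down, at radius r is drawn at 1 + k1 r^2 times it, then the intrinsics apply), "R" (3x3) and "t" (3): a world point X has camera coordinates R X + t. Camera axes: x right, y down, z forward; pixel columns grow to the right and rows downward; lengths in m; the calibration is good to about 2 mm. A picture is of the moment at which its call begins. There is no depth.
A pose or a line that the arm cannot do raises bot.MotionError and nothing moves.
- bot.job_done(): hands the job in, once; it reports no verdict.
Readings, each from a call of its own:
- bot.current_clock(): time.
- bot.current_joints(): joint angles.
- bot.current_joint_vel(): joint speeds.
- bot.current_effort(): joint torques, N m.
- bot.current_ee_pos(): TCP position.
- bot.current_tool_rot(): TCP orientation.
- bot.current_contact_force(): force on the tool from outside, world axes, zero at the start.
- bot.current_ft_torque(): the same for the moment, N m.
- bot.current_opening(): opening from 0.0 (shut) to 1.0 (fully open).
Only numpy, scipy, OpenCV 4.12 (cv2) and the standard library are available. Lean on these libraries where they do the work, as an engineer would, in place of code of your own. Each camera call takes 0.05 s, during which the arm holds its last target.

## Working session

There is one attempt and no reset: what is moved stays moved. The work goes in short steps, each a Python script; the robot and the scene stay as the last script left them, time stands still between calls to the robot, and variables do not carry over. Pictures are saved under pics/ and viewed, and the job is handed in when it is done.

```bash
ls; mkdir -p pics
python3 - <<'E'
from workcell import bot
import cv2
for n in ["scene","top","wrist"]:
    c=bot.read_camera(n); cv2.imwrite(f"pics/a_{n}.png",c["pixels"])
    print(n,c["fx"],c["cx"],c["cy"],c["k1"],c["R"],c["t"])
print(bot.current_clock(),bot.current_tool_rot(),bot.current_contact_force())
E
```

```text
pics
scene 472.5716091203935 321.16829424844923 198.78885791220463 0.004018428493315895 [[-0.87449921  0.48487045 -0.01231962]
 [ 0.34344745  0.60109772 -0.72161304]
 [-0.34248355 -0.63528117 -0.69218701]] [ 0.57584909 -0.08032523  1.34260242]
top 462.0744004143043 319.1848412558783 200.65375733455386 -0.023042477064578428 [[ 0.02867984 -0.99942531 -0.01806971]
 [-0.98372474 -0.02501225 -0.17793266]
 [ 0.17737844  0.0228787  -0.98387675]] [-0.0846381   0.63161826  1.20714843]
wrist 292.05723475199943 324.2739645755706 204.7457838817626 -0.04287484769829447 [[ 0.37927227 -0.92528307 -0.00194838]
 [-0.89452922 -0.36720307  0.25491053]
 [-0.23657985 -0.09493761 -0.96696268]] [-0.57421969 -0.0299377   0.3908654 ]
0.15 [-2.60787763e+00  1.74986349e+00  1.60851953e-03] [-0.36665784  0.41474717 -0.17150628]
```

View pics/a_scene.png

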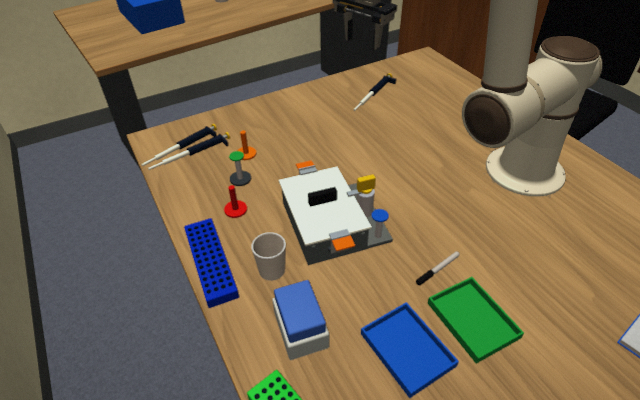

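View pics/a_top.png

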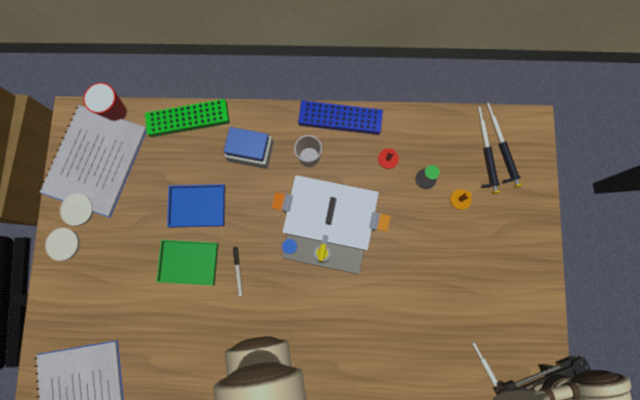

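View pics/a_wrist.png

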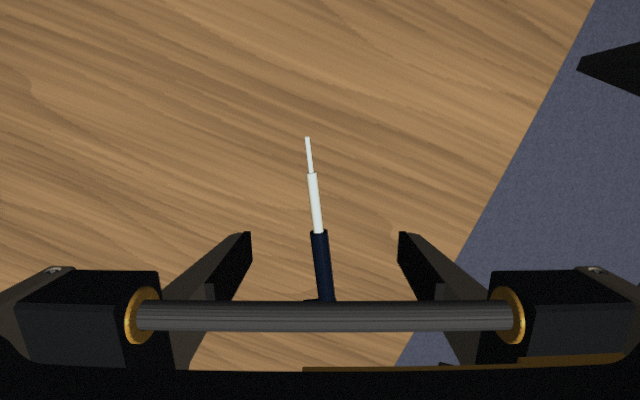

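Blue disc (290,246 in top) is on the case's front ledge and the green one (432,172) is on the dark spare post, so the blue tray (197,206) is the target. Next I measure with colour masks.

```bash
cat > h.py <<'E'
from workcell import bot
import cv2, numpy as np
from scipy.spatial.transform import Rotation as Ro
def K(c): return np.array([[c["fx"],0,c["cx"]],[0,c["fy"],c["cy"]],[0,0,1.]])
def rays(c,uv):
    d=np.array([c["k1"],0,0,0,0.]) 
    p=cv2.undistortPoints(np.asarray(uv,float).reshape(-1,1,2),K(c),d).reshape(-1,2)
    R=np.array(c["R"]);t=np.array(c["t"])
    D=np.c_[p,np.ones(len(p))]@R
    return -R.T@t, D
def onz(c,uv,z):
    o,D=rays(c,uv); return o+D*((z-o[2])/D[:,2])[:,None]
def proj(c,X):
    X=np.atleast_2d(X).astype(float)
    return cv2.projectPoints(X,cv2.Rodrigues(np.array(c["R"]))[0],np.array(c["t"],float),K(c),np.array([c["k1"],0,0,0,0.]))[0].reshape(-1,2)
def tri(c1,u1,c2,u2):
    o1,d1=rays(c1,u1);o2,d2=rays(c2,u2);d1=d1[0]/np.linalg.norm(d1);d2=d2[0]/np.linalg.norm(d2)
    s=np.linalg.lstsq(np.c_[d1,-d2],o2-o1,rcond=None)[0]
    a=o1+s[0]*d1;b=o2+s[1]*d2
    return (a+b)/2,np.linalg.norm(a-b)
def blobs(c,lo,hi,roi=None,amin=30):
    h=cv2.cvtColor(c["pixels"],cv2.COLOR_BGR2HSV); m=cv2.inRange(h,np.array(lo),np.array(hi))
    if roi is not None:
        q=np.zeros_like(m);q[roi[1]:roi[3],roi[0]:roi[2]]=255;m&=q
    cs=[k for k in cv2.findContours(m,cv2.RETR_EXTERNAL,cv2.CHAIN_APPROX_NONE)[0] if cv2.contourArea(k)>=amin]
    return sorted(cs,key=cv2.contourArea,reverse=True)
def cen(k):
    M=cv2.moments(k);return np.array([M["m10"]/M["m00"],M["m01"]/M["m00"]])
def down(yaw):
    # tool z down, tool x (jaw dir) at angle yaw in world
    x=np.array([np.cos(yaw),np.sin(yaw),0]);z=np.array([0,0,-1.]);return Ro.from_matrix(np.c_[x,np.cross(z,x),z]).as_rotvec()
def snap(name,n,crop=None,s=1):
    c=bot.read_camera(n);p=c["pixels"]
    if crop: p=p[crop[1]:crop[3],crop[0]:crop[2]]
    cv2.imwrite(f"pics/{name}.png",cv2.resize(p,None,fx=s,fy=s,interpolation=cv2.INTER_CUBIC));return c
E
python3 - <<'E'
from h import *
np.set_printoptions(precision=4,suppress=True)
T=bot.read_camera("top");S=bot.read_camera("scene")
k=blobs(T,(0,0,170),(180,60,255),(270,165,390,260),500)
print([cv2.contourArea(i) for i in k])
(cx,cy),wh,a=cv2.minAreaRect(k[0]);box=cv2.boxPoints(((cx,cy),wh,a))
P=onz(T,box,0.083);print("lid",P,P.mean(0));print(np.linalg.norm(P-np.roll(P,1,0),axis=1))
for nm,lo,hi,z in [("blue",(100,150,80),(130,255,255),.0),("orange",(5,150,100),(18,255,255),.089),("yellow",(22,150,100),(35,255,255),.128),("green",(45,100,60),(75,255,255),0.0),("red",(0,150,80),(4,255,255),0)]:
  for c,n in((T,"top"),(S,"scene")):
    for b in blobs(c,lo,hi,None,30)[:6]:
        r=cv2.minAreaRect(b);print(nm,n,cv2.contourArea(b),cen(b),onz(c,[cen(b)],z)[0])
E
```

```text
[4740.0]
lid [[ 0.5413  0.0263  0.083 ]
 [ 0.6981  0.0019  0.083 ]
 [ 0.6573 -0.2256  0.083 ]
 [ 0.5029 -0.1965  0.083 ]] [ 0.5999 -0.0985  0.083 ]
[0.2261 0.1587 0.2311 0.1572]
blue top 2122.0 [195.591  205.4858] [0.6206 0.288  0.    ]
blue top 1728.5 [340.0983 116.3914] [ 0.8981 -0.1207  0.    ]
blue top 122.5 [289.1361 246.0585] [0.512  0.0145 0.    ]
blue scene 4370.5 [408.8642 347.3954] [0.6127 0.2821 0.    ]
blue scene 2285.0 [209.8569 260.2431] [ 0.8879 -0.1311  0.    ]
blue scene 1744.0 [298.5755 308.3126] [0.7648 0.0909 0.    ]
blue scene 142.0 [379.4648 215.1197] [ 0.455  -0.0561  0.    ]
blue scene 124.0 [140.2177   2.3212] [ 0.6497 -1.8021  0.    ]
orange top 350.5 [460.6976 198.8417] [ 0.6421 -0.4436  0.089 ]
orange top 144.0 [383.7951 222.2049] [ 0.5744 -0.24    0.089 ]
orange top 136.5 [277.6129 200.5836] [0.6251 0.0425 0.089 ]
orange scene 244.5 [246.4329 147.257 ] [ 0.679  -0.3817  0.089 ]
orange scene 215.0 [342.9744 242.8326] [0.6266 0.0435 0.089 ]
orange scene 79.5 [304.3417 163.7463] [ 0.5744 -0.2403  0.089 ]
yellow top 103.5 [321.6135 252.3398] [ 0.4883 -0.0791  0.128 ]
yellow scene 240.0 [365.8694 183.4299] [ 0.5021 -0.0602  0.128 ]
green top 2381.0 [186.6636 262.0934] [0.4589 0.3011 0.    ]
green top 1935.5 [186.406  117.2582] [0.8859 0.3363 0.    ]
green top 151.0 [431.585  171.8035] [ 0.7364 -0.3875  0.    ]
green scene 4102.0 [474.2008 318.0047] [0.4519 0.295  0.    ]
green scene 884.5 [272.8253 388.4545] [0.8876 0.2244 0.    ]
green scene 92.0 [235.817  155.7391] [ 0.6872 -0.4723  0.    ]
red top 279.0 [387.7587 158.1649] [ 0.7739 -0.2614  0.    ]
red scene 329.0 [234.5517 206.0871] [ 0.7693 -0.2737  0.    ]
```

Run:
```python
from h import *
snap("b_top","top",(250,150,410,290),5)
snap("b_scene","scene",(260,140,420,270),5)
```

```text
(no output)
```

View pics/b_top.png

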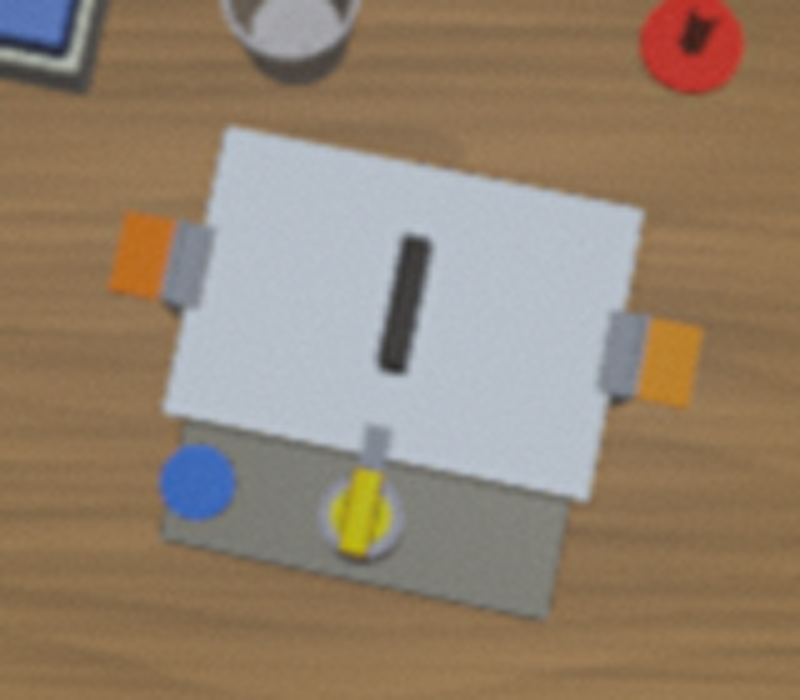

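View pics/b_scene.png

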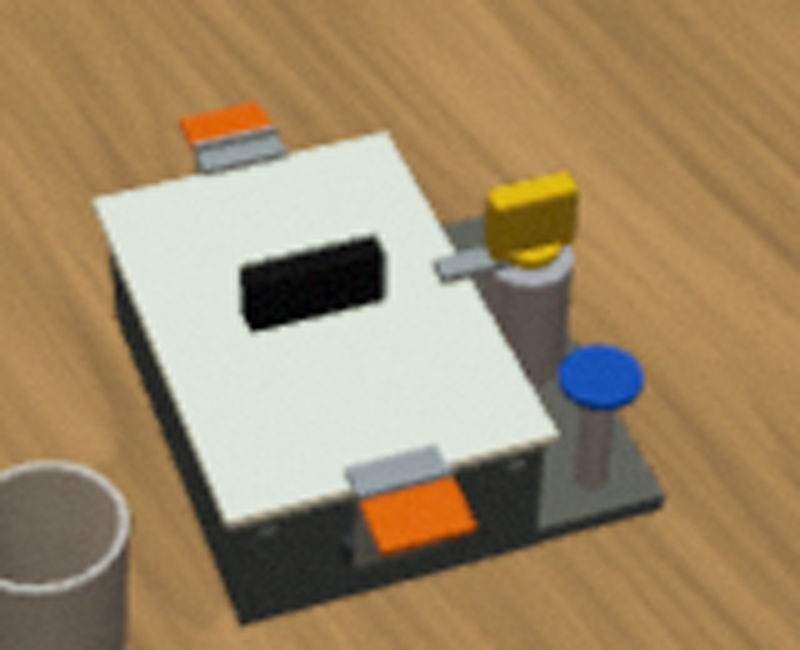

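```bash
cat >> h.py <<'E'
C=np.array([0.600,-0.0986]);YAW=np.radians(-10.2)
def W(x,y,z=None):
    c,s=np.cos(YAW),np.sin(YAW);p=C+[c*x-s*y,s*x+c*y]
    return p if z is None else np.r_[p,z]
E
python3 - <<'E'
from h import *
np.set_printoptions(precision=4,suppress=True)
T=bot.read_camera("top");S=bot.read_camera("scene")
for c in (T,S):
    b=max((k for k in blobs(c,(100,150,50),(130,255,255),None,1500) if cen(k)[0]<250 and c is T or c is S and cen(k)[0]>350),key=cv2.contourArea)
    r=cv2.minAreaRect(b)
    ap=cv2.approxPolyDP(b,8,True).reshape(-1,2);print(len(ap))
    P=onz(c,ap,.022);print(P,P.mean(0),np.linalg.norm(P-np.roll(P,1,0),axis=1))
    k=[k for k in blobs(c,(100,150,50),(130,255,255),None,60) if cv2.contourArea(k)<300 and cen(k)[1]>100]
    for i in k: print("disc",onz(c,[cen(i)],.085))
    g=[k for k in blobs(c,(22,150,60),(35,255,255),None,60)]
    print("knob pred px",proj(c,W(-.112,0,.128)),cen(g[0]))
print("disc exp",W(-.112,.088),"knob",W(-.112,0))
for y in (79.8,-100.2):
  for z in (.2,.097):
    for d in (0,2.4):
        print(y,z,d,bot.inverse_kinematics(W(-.112,0,z),down(np.radians(y)+d)))
R=Ro.from_rotvec(bot.current_tool_rot()).as_matrix();w=bot.read_camera("wrist")
print("cam in tool",R.T@(-np.array(w["R"]).T@w["t"]-bot.current_ee_pos()))
E
```

```text
4
[[0.678  0.2076 0.022 ]
 [0.6713 0.3622 0.022 ]
 [0.5596 0.3553 0.022 ]
 [0.5666 0.2031 0.022 ]] [0.6189 0.282  0.022 ] [0.1115 0.1547 0.1119 0.1524]
disc [[0.5053 0.0073 0.085 ]]
knob pred px [[321.4887 251.7538]] [321.6258 252.2783]
4
[[0.5676 0.2037 0.022 ]
 [0.6871 0.2179 0.022 ]
 [0.6766 0.3703 0.022 ]
 [0.5575 0.3572 0.022 ]] [0.6222 0.2873 0.022 ] [0.1538 0.1203 0.1528 0.1198]
disc [[0.507  0.0098 0.085 ]]
knob pred px [[365.9932 177.2335]] [365.5866 183.499 ]
disc exp [0.5054 0.0078] knob [ 0.4898 -0.0788]
79.8 0.2 0 [-0.4036 -0.0371  1.831  -0.      1.3478 -1.7964]
79.8 0.2 2.4 [-0.4036 -0.0371  1.831  -0.      1.3478  2.0868]
79.8 0.097 0 [-0.4036  0.0818  1.9269 -0.      1.1329 -1.7964]
79.8 0.097 2.4 [-0.4036  0.0818  1.9269 -0.      1.1329  2.0868]
-100.2 0.2 0 [-0.4036 -0.0371  1.831  -0.      1.3478  1.3452]
-100.2 0.2 2.4 [-0.4036 -0.0371  1.831  -0.      1.3478 -1.0548]
-100.2 0.097 0 [-0.4036  0.0818  1.9269 -0.      1.1329  1.3452]
-100.2 0.097 2.4 [-0.4036  0.0818  1.9269 -0.      1.1329 -1.0548]
cam in tool [ 0.0002 -0.0708 -0.1707]
```

Tabs, lid, disc and knob predictions all agree within 2 mm. The tray centre is about (0.620, 0.283), yaw about 4°. Next is the knob.

Run:
```python
from h import *
np.set_printoptions(precision=3,suppress=True)
y=np.radians(-100.2)
bot.goto(W(-.112,0,.2),down(y)); bot.line_to(W(-.112,0,.098))
print(bot.current_contact_force(),bot.current_ft_torque())
bot.set_gripper(0.0,60); print("op",bot.current_opening(),bot.current_contact_force(),bot.current_clock())
q=np.array(bot.current_joints());q0=q[5];print(q)
for d in np.arange(.1,.91,.1):
    q[5]=q0-d;bot.set_joints(q)
    print(round(d,2),bot.current_joints()[5]-q0,bot.current_ft_torque(),bot.current_opening(),np.linalg.norm(bot.current_contact_force()))
snap("c_top","top",(250,150,410,290),5);snap("c_scene","scene",(260,140,420,270),5)
print(bot.current_clock())
```

```text
[-0.752  0.616  1.178] [ 0.029 -0.044 -0.046]
op 0.17027237785229282 [0.596 2.774 1.082] 4.3833
[-0.403  0.08   1.926  0.001  1.135  1.345]
0.1 -0.09736510008916088 [ 0.154  0.016 -0.084] 0.16508579624205882 1.5423265456818998
0.2 -0.19578982644866882 [ 0.107  0.105 -0.095] 0.16986946088816665 1.7396898514479744
0.3 -0.29527953410570773 [ 0.14   0.014 -0.047] 0.1704568841441916 2.283857405755286
0.4 -0.39502065095507033 [0.082 0.077 0.066] 0.17276562775368823 2.790958163146301
0.5 -0.4948936227133669 [0.138 0.101 0.019] 0.1693452667958472 2.6214681890417637
0.6 -0.5948137020547684 [ 0.127 -0.001  0.138] 0.16651979136126674 2.348439538371591
0.7 -0.6948574859817871 [0.099 0.091 0.23 ] 0.1688189460308951 2.4430363304273413
0.8 -0.7944770152719324 [-0.052 -0.019  0.07 ] 0.16873797364481902 1.2880204218314486
0.9 -0.8945621262984664 [-0.122 -0.031  0.032] 0.16879133695841958 0.4712510240854114
6.7333
```

View pics/c_scene.png

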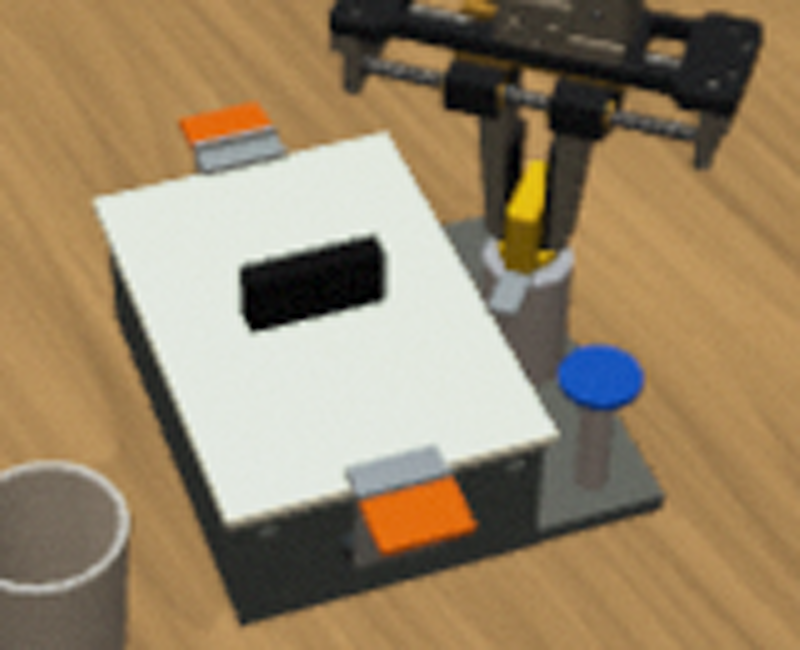

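The knob broke loose and turned with the gripper: the tongue now points to about (510,295), off the lid. I'll continue to the stop.

Run:
```python
from h import *
np.set_printoptions(precision=3,suppress=True)
q=np.array(bot.current_joints());q0=1.345
for d in (1.5,2.0,2.2,2.3,2.36,2.4,2.44):
    q[5]=q0-d;bot.set_joints(q)
    print(round(d,2),bot.current_joints()[5]-q0,bot.current_ft_torque(),bot.current_opening(),np.linalg.norm(bot.current_contact_force()))
snap("d_top","top",(250,150,410,290),5)
bot.set_gripper(.5); print(bot.current_ft_torque())
p=bot.current_ee_pos();bot.line_to([p[0],p[1],.2]);print(bot.current_clock())
snap("d_scene","scene",(260,140,420,270),5)
T=snap("d_top2","top",(250,150,410,290),5)
g=blobs(T,(22,150,60),(35,255,255),None,60);r=cv2.minAreaRect(g[0]);b=onz(T,cv2.boxPoints(r),.128);print(np.degrees([np.arctan2(*(b[i]-b[i-1])[1::-1]) for i in range(4)]),r)
```

```text
1.5 -1.4966875010114398 [-0.128 -0.261  0.052] 0.17328356909787174 1.3794940719602384
2.0 -1.9963260073077658 [-0.09  -0.466 -0.01 ] 0.17148894927123995 1.5617419779048844
2.2 -2.194596589717232 [-0.031 -0.63   0.036] 0.16726866471659277 2.8265572033328685
2.3 -2.2946045332226936 [-0.05  -0.793 -0.03 ] 0.16711675651697777 3.966559984090757
2.36 -2.3559045134369274 [ 0.033 -0.889  0.042] 0.17251349739999666 5.629646037664563
2.4 -2.3971417910468142 [ 0.076 -0.942  0.024] 0.16500125862979195 6.46213797563737
2.44 -2.4362798377829487 [ 0.091 -0.977 -1.062] 0.17287317729017862 3.7147046601113747
[ 0.019 -0.14   0.003]
10.7083Traceback (most recent call last):
  File "<stdin>", line 12, in <module>
IndexError: list index out of range
```

View pics/d_scene.png

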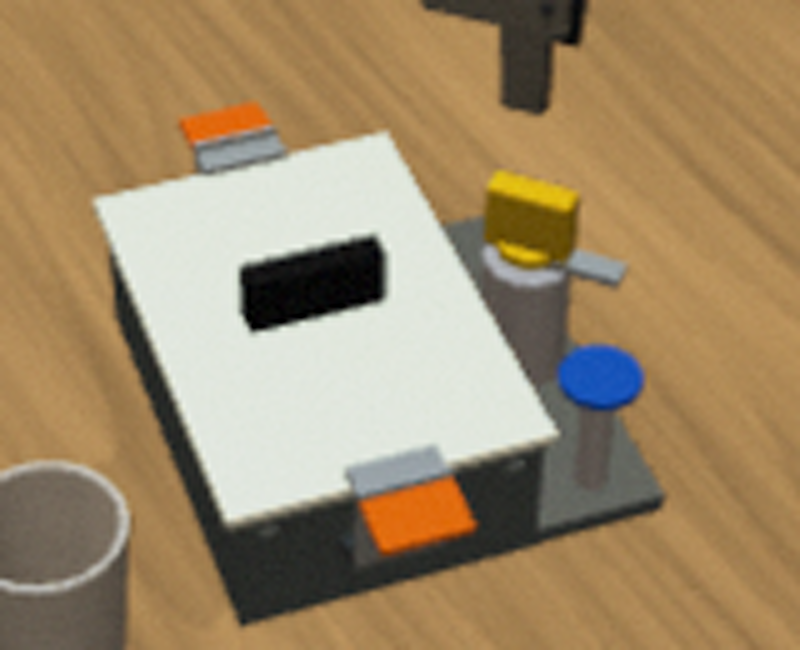

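View pics/d_top2.png

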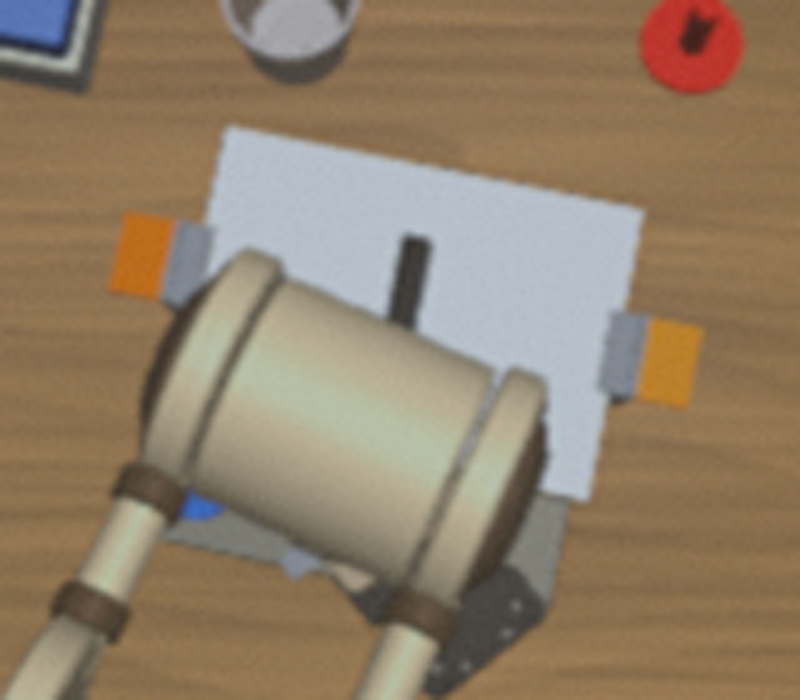

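Knob is at its stop (1.06 N·m counter-torque at 2.44; tongue swung to the front-left). Now the clips.

```bash
cat > clip.py <<'E'
from h import *
import sys
np.set_printoptions(precision=2,suppress=True)
s=int(sys.argv[1])
rot=down(YAW if len(sys.argv)<3 else YAW+np.pi)
bot.set_gripper(0.0,20)
P=lambda o,u:W(0,s*(.118+o),.042+u)
bot.goto(P(.030,.12),rot); bot.line_to(P(.030,.052))
print(bot.current_clock(),bot.current_contact_force())
for th in np.arange(0,.81,.08):
    c,n=np.cos(th),np.sin(th); a,b=.020,.047
    lead=.001+.003*min(1,th/.16)
    bot.line_to(P(a*c+b*n+.010,b*c-a*n-lead),max_speed=.05)
    f=bot.current_contact_force();print(round(th,2),f,np.array(bot.current_ee_pos())-P(a*c+b*n+.010,b*c-a*n-lead))
    if np.linalg.norm(f)>60: break
p=np.array(bot.current_ee_pos());bot.line_to(p+[0,0,.1]);print(bot.current_clock())
snap(f"e{s}_scene","scene",(260,140,420,270),5)
E
python3 clip.py 1
```

```text
13.25 [-0.47  0.86  0.42]
0.0 [-0.14 -0.06  0.51] [ 0. -0.  0.]
0.08 [0.04 1.27 4.36] [0. 0. 0.]
0.16 [0.19 4.12 6.92] [0. 0. 0.]
0.24 [1.53 4.11 5.4 ] [0. 0. 0.]
0.32 [3.27 6.18 3.25] [0. 0. 0.]
0.4 [2.69 5.82 1.08] [-0.  0. -0.]
0.48 [ 4.07  5.89 -0.7 ] [-0.  0. -0.]
0.56 [2.41 5.31 1.54] [-0.  0. -0.]
0.64 [1.87 4.41 0.81] [-0.  0. -0.]
0.72 [1.03 5.86 1.27] [-0.  0. -0.]
0.8 [2.79 4.67 0.3 ] [-0.  0. -0.]
16.825
```

View pics/e1_scene.png

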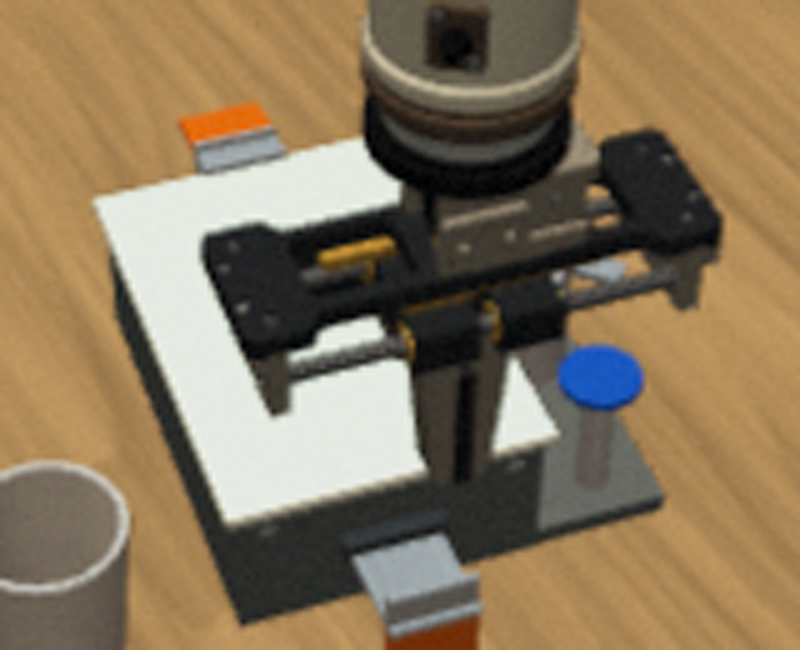

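Left clip is down and open. The right clip is next.

```bash
python3 -c "
from h import *
bot.line_to(W(0,.15,.22))
bot.goto(W(0,-.15,.22),down(YAW))"; python3 clip.py -1
```

```text
19.8 [0.49 0.32 0.33]
0.0 [-0.32 -0.03 -0.7 ] [ 0. -0.  0.]
0.08 [-0.05 -1.09  3.69] [ 0. -0.  0.]
0.16 [-2.04 -3.38  5.78] [ 0. -0.  0.]
0.24 [-0.19 -5.41  5.3 ] [ 0. -0.  0.]
0.32 [ 0.11 -5.21  4.62] [ 0. -0.  0.]
0.4 [ 0.68 -5.26  0.51] [-0. -0. -0.]
0.48 [ 0.35 -6.59 -1.49] [-0. -0. -0.]
0.56 [-0.21 -5.27 -0.14] [-0. -0. -0.]
0.64 [-0.2  -3.79  0.77] [-0. -0. -0.]
0.72 [-0.07 -3.29 -0.06] [-0.  0. -0.]
0.8 [ 0.96 -2.5  -0.03] [-0.  0. -0.]
23.3833
```

View pics/e-1_scene.png

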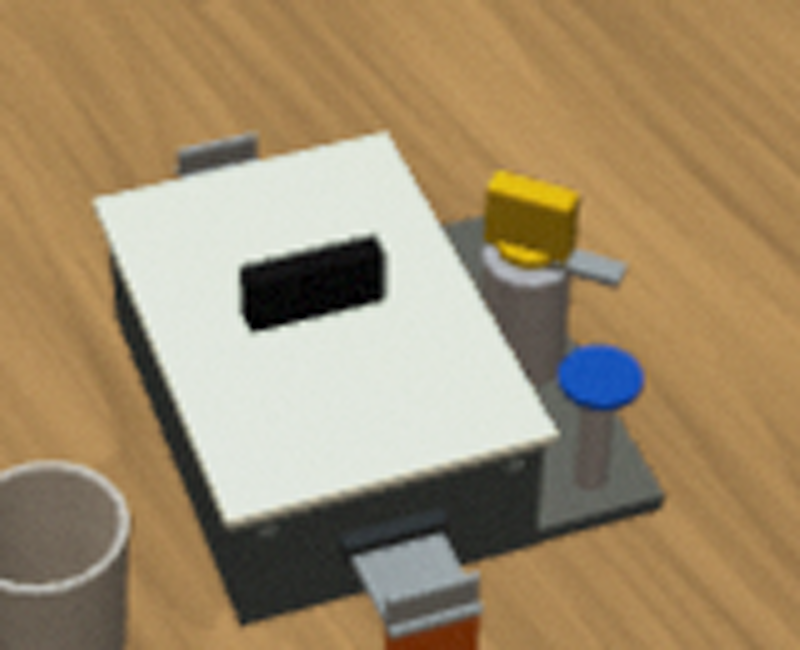

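Run:
```python
from h import *
np.set_printoptions(precision=3,suppress=True)
T=bot.read_camera("top")
L=np.array([.36,-.35]);c,s=np.cos(YAW),np.sin(YAW)
pts=[np.r_[L+[c*x-s*y,s*x+c*y],.0] for x,y in((.08,.115),(.08,-.115),(-.08,-.115),(-.08,.115))]
im=T["pixels"].copy();cv2.polylines(im,[proj(T,pts).astype(int)],True,(0,0,255),1);cv2.imwrite("pics/f_place.png",im)
r=down(np.radians(-100.2))
for p in (W(0,0,.2),W(0,0,.088),W(-.02,-.16,.12),np.r_[L,.018]): print(bot.inverse_kinematics(p,r))
```

```text
[-0.361  0.253  1.516 -0.     1.372  1.387]
[-0.361  0.365  1.61  -0.     1.166  1.387]
[-0.628  0.325  1.593 -0.     1.224  1.121]
[-1.012  0.228  1.946 -0.     0.968  0.736]
```

View pics/f_place.png

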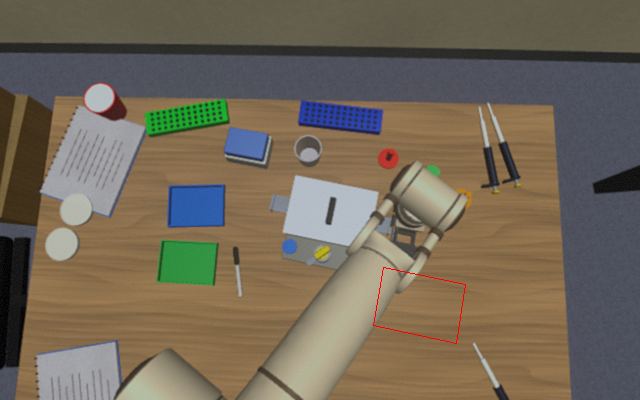

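The lid's landing area (red outline, 375–465 / 268–343) is bare table. Next I lift the lid.

Run:
```python
from h import *
np.set_printoptions(precision=3,suppress=True)
L=np.array([.375,-.335])
r=down(np.radians(-100.2))
bot.line_to(W(0,-.16,.2));bot.set_gripper(.6)
bot.goto(W(0,0,.2),r);bot.line_to(W(0,0,.088));print(bot.current_contact_force())
bot.set_gripper(0,45);print("op",bot.current_opening(),bot.current_contact_force())
bot.line_to(W(0,0,.10),max_speed=.05);print(bot.current_contact_force())
bot.line_to(W(0,0,.135));print("op",bot.current_opening(),bot.current_contact_force(),bot.current_clock())
snap("g_scene","scene")
```

```text
[0.311 0.222 0.16 ]
op 0.17023271656109448 [-0.971 -0.009  0.876]
[-0.558  0.134 -2.885]
op 0.16846199989654592 [ 0.263  0.205 -3.1  ] 28.8083
```

View pics/g_scene.png

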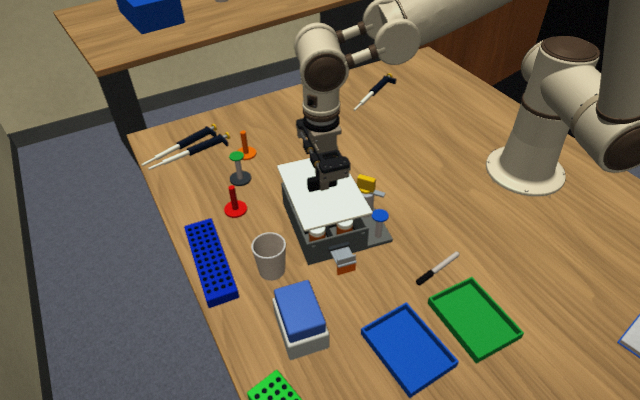

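The lid is held level (about 3 N weight) and two white caps show underneath. I'll carry it over and set it down.

Run:
```python
from h import *
np.set_printoptions(precision=3,suppress=True)
L=np.array([.375,-.335])
bot.line_to(W(-.02,-.16,.135),max_speed=.2);print(bot.current_contact_force())
bot.line_to(np.r_[L,.09],max_speed=.2);print(bot.current_contact_force())
bot.line_to(np.r_[L,.025],max_speed=.12)
snap("h_scene","scene")
for z in (.022,.020,.0185,.0175):
    bot.line_to(np.r_[L,z],max_speed=.03);f=bot.current_contact_force();print(z,f)
    if f[2]>1:break
bot.set_gripper(.6);print(bot.current_contact_force())
print(bot.current_ee_pos());bot.line_to(np.r_[L,.2],max_speed=.25);print(bot.current_clock())
bot.goto([.45,-.33,.35],down(np.radians(-100.2)))
snap("i_scene","scene");snap("i_top","top",None,1.25);snap("i_topc","top",(250,150,410,290),5)
```

```text
[ 0.054 -0.238 -3.101]
[ 0.449 -0.816 -2.634]
0.022 [ 0.194  0.161 -2.856]
0.02 [-0.157 -0.135 -2.768]
0.0185 [-0.289  0.371 -2.783]
0.0175 [-1.474  3.053  5.256]
[ 0.093  0.003 -0.157]
[ 0.375 -0.335  0.017]
34.3167
```

View pics/i_scene.png

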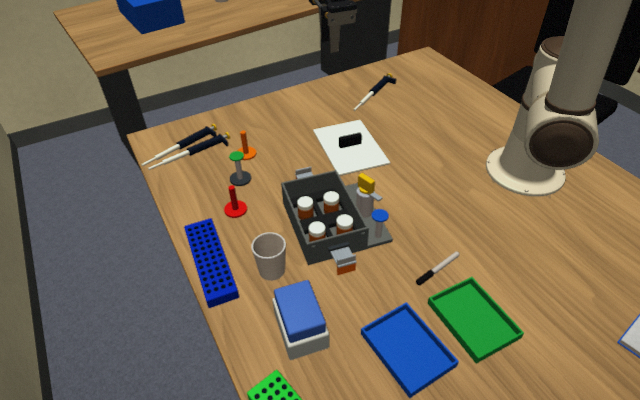

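View pics/i_topc.png

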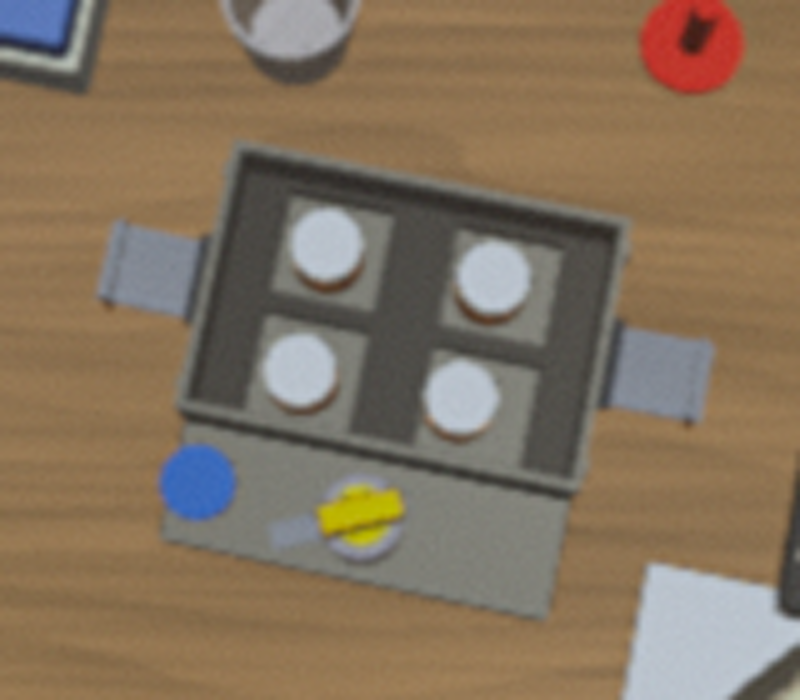

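View pics/i_top.png

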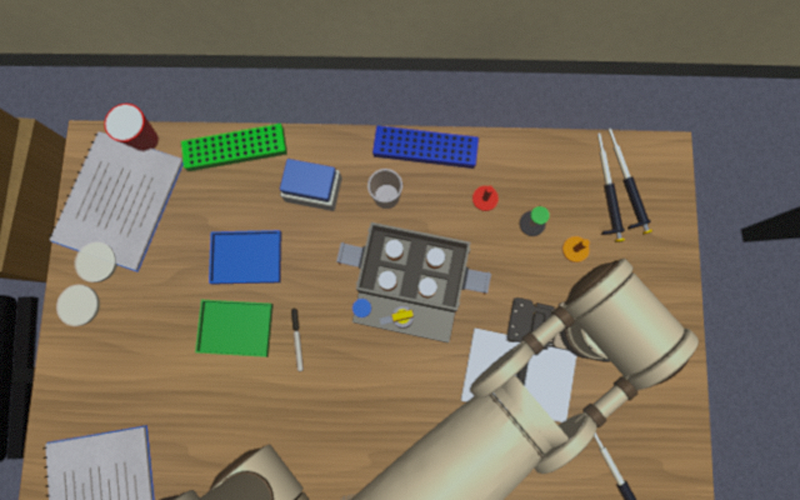

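All four jars are present and the lid lies flat on the table. The knob bar's angle deserves a numeric check before going on.

Run:
```python
from h import *
np.set_printoptions(precision=4,suppress=True)
def ang(c,im):
    c=dict(c);c["pixels"]=im
    g=blobs(c,(22,190,90),(32,255,255),(290,225,350,275),20);
    for b in g[:1]:
        r=cv2.minAreaRect(b);q=onz(c,cv2.boxPoints(r),.128);e=q[1]-q[0];f=q[2]-q[1];
        l=e if np.linalg.norm(e)>np.linalg.norm(f) else f
        print(cv2.contourArea(b),np.linalg.norm(e),np.linalg.norm(f),np.degrees(np.arctan2(l[1],l[0])))
T=bot.read_camera("top")
ang(T,cv2.imread("pics/a_top.png"));ang(T,T["pixels"])
for th in (2.0,2.1,2.2,2.3,2.4):
    for s in(22,):
        d=np.array([np.cos(th),np.sin(th)])
        print(th,[proj(T,W(-.112+k*d[0],k*d[1],z))[0] for k,z in((.022,.128),(-.022,.128),(.048,.088))])
cv2.imwrite("pics/j.png",cv2.resize(T["pixels"][235:275,285:350],None,fx=12,fy=12,interpolation=cv2.INTER_CUBIC))
```

```text
82.5 0.02320042710979358 0.035829804487707756 -160.0125855590531
92.0 0.03792720246642697 0.022632421540900012 -88.43727615051924
2.0 [array([312.9887, 253.6939]), array([329.982 , 249.8145]), array([303.7433, 256.9083])]
2.1 [array([313.2213, 254.5363]), array([329.7443, 248.9745]), array([304.2281, 258.6899])]
2.2 [array([313.5367, 255.3515]), array([329.4244, 248.1628]), array([304.8885, 260.415 ])]
2.3 [array([313.9318, 256.1311]), array([329.0254, 247.3874]), array([305.7181, 262.0662])]
2.4 [array([314.4028, 256.8675]), array([328.5516, 246.6561]), array([306.709 , 263.6267])]
```

View pics/j.png

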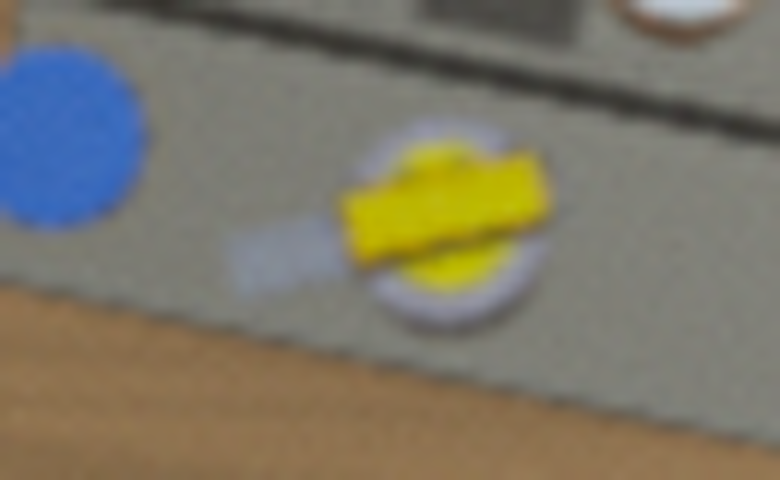

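The knob now reads about 2.05 rad (tongue tip at 304.6,257.1). It was at the stop before (tip about 310,262), so the lid's edge must have brushed it on the carry. I'll turn it back to its stop.

Run:
```python
from h import *
np.set_printoptions(precision=3,suppress=True)
y=np.radians(-100.2)
bot.goto(W(-.112,0,.2),down(y+2.05))
q=np.array(bot.current_joints());print(q)
bot.line_to(W(-.112,0,.098));q=np.array(bot.current_joints());print(bot.current_contact_force())
bot.set_gripper(0,60);print(bot.current_opening())
for d in(2.2,2.3,2.36,2.4,2.43,2.46):
    q[5]=1.345-d;bot.set_joints(q);m=bot.current_ft_torque();print(d,bot.current_joints()[5]-1.345,m)
    if abs(m[2])>.6:break
bot.set_gripper(.5);bot.line_to(W(-.112,0,.2));print(bot.current_clock())
bot.goto([.45,-.33,.35],down(np.radians(-100.2)))
T=bot.read_camera("top")
cv2.imwrite("pics/k.png",cv2.resize(T["pixels"][235:275,285:350],None,fx=12,fy=12,interpolation=cv2.INTER_CUBIC))
for k in blobs(T,(0,0,150),(180,60,255),(280,180,385,250),60):
    if 100<cv2.contourArea(k)<400:
        p=onz(T,[cv2.minEnclosingCircle(k)[0]],.055)[0];d=p[:2]-C;c,s=np.cos(YAW),np.sin(YAW);print(p,cv2.contourArea(k),"case frame",c*d[0]+s*d[1],-s*d[0]+c*d[1])
k=[k for k in blobs(T,(0,0,150),(180,60,255),(360,255,480,350),1000)]
cv2.imwrite("pics/k2.png",T["pixels"])
```

```text
[-0.404 -0.037  1.83  -0.     1.348 -0.704]
[-0.661 -0.715  0.441]
0.17284259073141847
2.2 -2.1966166397317863 [ 0.403 -0.598  0.072]
2.3 -2.2953718970682377 [ 0.528 -0.804 -0.034]
2.36 -2.3561774180952892 [ 0.614 -0.877 -0.017]
2.4 -2.396084902113137 [ 0.596 -0.923  0.052]
2.43 -2.4247650017756532 [ 0.626 -0.802 -0.612]
40.8583
[ 0.558 -0.131  0.055] 147.0 case frame -0.03590110170770611 -0.039704453240165936
[ 0.571 -0.043  0.055] 146.5 case frame -0.038474511424689106 0.049979817178893486
[ 0.625 -0.147  0.055] 142.5 case frame 0.033085712090535846 -0.043257788300232254
[ 0.64  -0.055  0.055] 142.5 case frame 0.03136198295480827 0.04949665777249553
```

View pics/k.png

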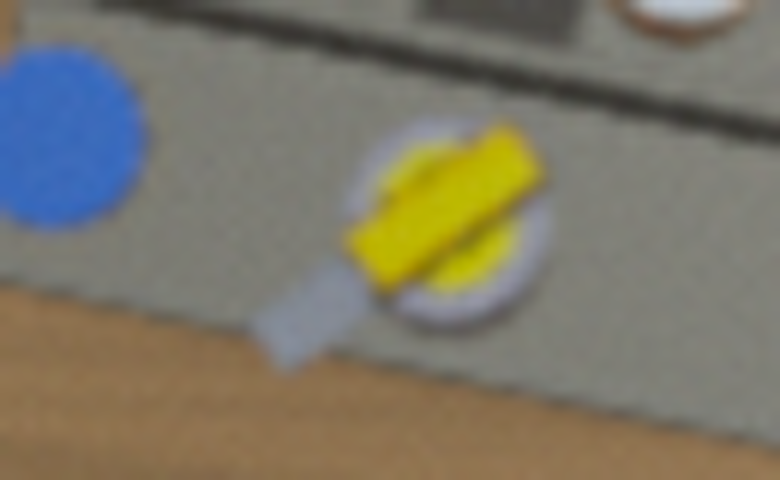

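Knob is back at its stop (tip matches the 2.4 prediction). Jars next: the first one as a trial.

```bash
cat > jar.py <<'E'
from h import *
np.set_printoptions(precision=3,suppress=True)
TC=np.array([.620,.283]);TY=np.radians(4)
def TW(x,y,z):
    c,s=np.cos(TY),np.sin(TY);return np.r_[TC+[c*x-s*y,s*x+c*y],z]
RC=down(np.radians(-100.2));RT=down(TY-np.pi/2)
def pick(p):
    p=np.array(p)[:2]
    bot.set_gripper(.65)
    bot.goto(np.r_[p,.15],RC);bot.line_to(np.r_[p,.06],max_speed=.2);bot.line_to(np.r_[p,.027],max_speed=.08)
    bot.set_gripper(0,35);print("grip",bot.current_opening(),bot.current_contact_force())
    bot.line_to(np.r_[p,.125],max_speed=.15);print("lift",bot.current_opening(),bot.current_contact_force())
def place(x,y):
    bot.line_to(TW(x,y,.125),RT,max_speed=.25);print("over",bot.current_opening(),bot.current_contact_force())
    bot.line_to(TW(x,y,.04),max_speed=.15)
    for z in (.030,.028,.0268,.026,.025):
        bot.line_to(TW(x,y,z),max_speed=.04);f=bot.current_contact_force()
        if f[2]>1.5: break
    print("down",z,f,bot.current_opening())
    bot.set_gripper(.58);bot.line_to(TW(x,y,.13),max_speed=.2);print(bot.current_clock())
E
python3 - <<'E'
from jar import *
bot.line_to([.5,-.2,.3])
pick([.640,-.055]);place(.025,-.037)
bot.goto([.5,.1,.35],RT)
snap("l_scene","scene",(260,140,580,400),2.3);snap("l_top","top",(130,150,410,310),2.8)
E
```

```text
grip 0.427682004774358 [0.204 1.158 2.285]
lift 0.4268270379157647 [ 0.031  0.368 -1.684]
over 0.42810624274905396 [ 0.37  -0.41  -0.432]
down 0.026 [-1.125 -0.722  2.519] 0.43363335525046454
51.85
```

View pics/l_scene.png

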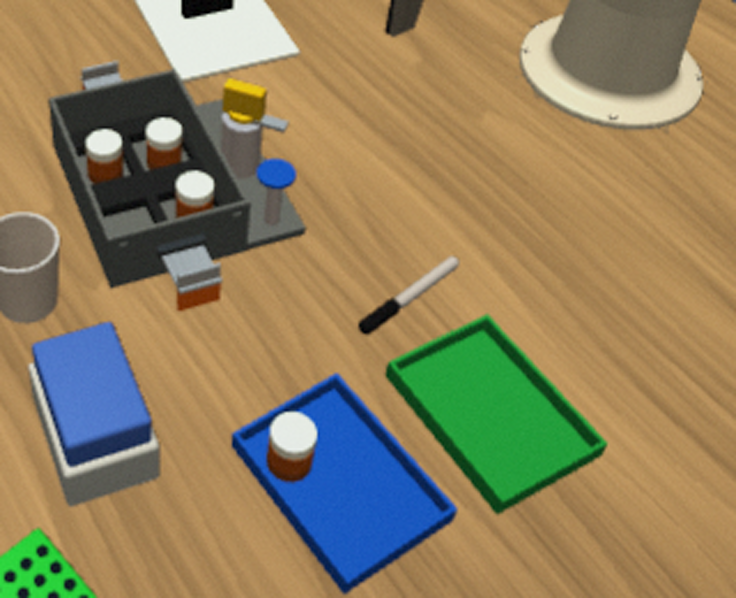

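View pics/l_top.png

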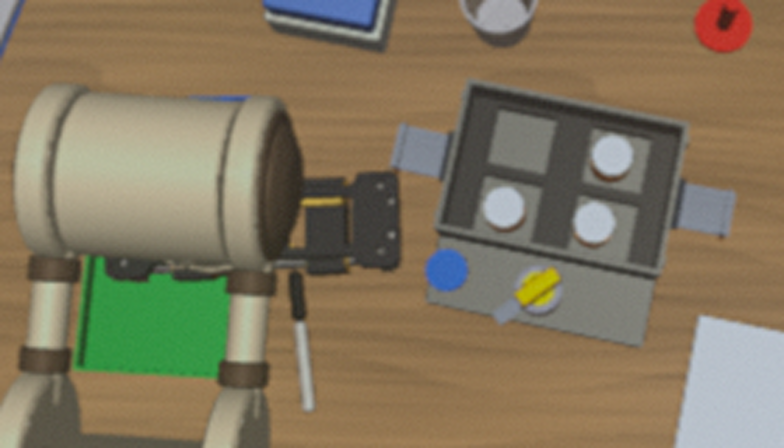

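The first jar stands in the blue tray. I'll do the rest, re-measuring the remaining jars in top and scene before each pick.

```bash
cat >> jar.py <<'E'
def caps(c,z,roi):
    out=[]
    for k in blobs(c,(0,0,140),(180,70,255),roi,60):
        (u,v),r=cv2.minEnclosingCircle(k)
        if cv2.contourArea(k)<900 and r<18: out.append((onz(c,[cen(k)],z)[0],cv2.contourArea(k)))
    return out
def look(i):
    T=bot.read_camera("top");S=bot.read_camera("scene");cv2.imwrite(f"pics/m{i}_s.png",S["pixels"])
    a=[p for p,_ in caps(T,.055,(280,180,385,250))]
    b=[p for p,_ in caps(S,.054,(355,300,460,400))]
    return a,b
E
python3 - <<'E'
from jar import *
print(look(1))
E
```

```text
([array([ 0.558, -0.131,  0.055]), array([ 0.571, -0.042,  0.055]), array([ 0.625, -0.147,  0.055]), array([ 0.573, -0.231,  0.055]), array([0.623, 0.031, 0.055])], [array([0.648, 0.248, 0.054])])
```

Run:
```python
from jar import *
def loc(p):
    d=p[:2]-C;c,s=np.cos(YAW),np.sin(YAW);return np.array([c*d[0]+s*d[1],-s*d[0]+c*d[1]])
for i,(slot) in enumerate([(.025,.037),(-.025,-.037)]):
    a,b=look(10+i);a=[p for p in a if abs(loc(p)[1])<.09 and abs(loc(p)[0])<.07]
    print("case",[loc(p) for p in a],"tray",b)
    a.sort(key=lambda p:-p[0])
    pick(a[0]);place(*slot)
    bot.goto([.5,.1,.3],RT)
a,b=look(12);print([loc(p) for p in a],b,bot.current_clock())
```

```text
case [array([-0.036, -0.04 ]), array([-0.039,  0.05 ]), array([ 0.033, -0.043])] tray [array([0.648, 0.248, 0.054])]
grip 0.4320477434760883 [-0.536  0.247  1.61 ]
lift 0.4323577979552263 [-0.003 -0.336 -1.689]
over 0.42792835962479897 [ 0.852 -0.445 -1.206]
down 0.026 [-2.16  -0.462  2.274] 0.42718993351445644
62.275
case [array([-0.039,  0.05 ]), array([-0.036, -0.04 ])] tray [array([0.642, 0.322, 0.054]), array([0.648, 0.248, 0.054])]
grip 0.4272906994496158 [-0.026 -0.44   1.633]
lift 0.4259966241400006 [ 0.393  0.239 -1.322]
over 0.4323261692521482 [ 0.322 -0.834 -0.418]
down 0.026 [-1.29  -0.234  3.017] 0.43028455896391093
71.3833
[array([-0.036, -0.04 ]), array([-0.003, -0.136]), array([-0.001,  0.131])] [array([0.642, 0.322, 0.054]), array([0.648, 0.248, 0.054]), array([0.598, 0.245, 0.054])] 72.4417
```

View pics/m12_s.png

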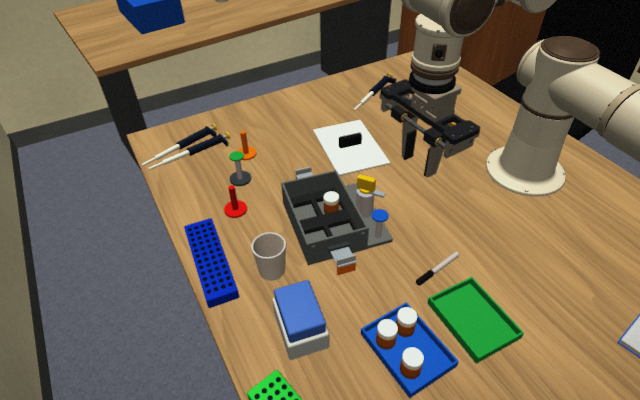

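Three jars stand in the tray at (387,332), (407,320) and (413,362). Last one next, then I measure the lid.

Run:
```python
from jar import *
pick(W(-.036,-.040));place(-.025,.037)
bot.goto([.5,.1,.3],RT)
a,b=look(13);print(b,bot.current_clock())
T=bot.read_camera("top");S=bot.read_camera("scene")
for c,roi in((T,(360,250,480,350)),(S,(300,110,400,180))):
    k=blobs(c,(0,0,140),(180,70,255),roi,800)[0]
    r=cv2.minAreaRect(k);ap=cv2.approxPolyDP(cv2.convexHull(k),5,True).reshape(-1,2)
    P=onz(c,ap,.013);print(len(ap),P[:,:2],P.mean(0))
    d=[P[i]-P[i-1] for i in range(len(P))];print([ (np.linalg.norm(x),np.degrees(np.arctan2(x[1],x[0]))) for x in d])
k=blobs(T,(0,0,0),(180,255,60),(380,260,460,345),30);
for i in k: r=cv2.minAreaRect(i);print("handle",r,onz(T,[r[0]],.047)[0],[np.degrees(np.arctan2(*(q[1]-q[0])[1::-1])) for q in [onz(T,cv2.boxPoints(r),.047)]])
snap("n_top","top",(340,230,500,350),5)
```

```text
grip 0.42562413480776484 [0.417 0.163 2.205]
lift 0.42848856331666046 [-0.119  0.067 -0.797]
over 0.4272789075276975 [ 0.321 -0.037 -1.159]
down 0.026 [-1.421 -1.289  2.766] 0.4281095955813659
81.1417
[array([0.641, 0.322, 0.054]), array([0.592, 0.319, 0.054]), array([0.648, 0.248, 0.054]), array([0.598, 0.245, 0.054])] 82.3667
4 [[ 0.474 -0.239]
 [ 0.431 -0.463]
 [ 0.277 -0.433]
 [ 0.317 -0.21 ]] [ 0.375 -0.337  0.013]
[(np.float64(0.15909149240592102), np.float64(-10.372858842714528)), (np.float64(0.22839272540544253), np.float64(-100.8463730303398)), (np.float64(0.15728584225529668), np.float64(168.91085566675824)), (np.float64(0.22641867246301892), np.float64(79.60953828253326))]
4 [[ 0.279 -0.429]
 [ 0.322 -0.205]
 [ 0.473 -0.237]
 [ 0.432 -0.461]] [ 0.377 -0.333  0.013]
[(np.float64(0.15673477571204852), np.float64(168.25305802188427)), (np.float64(0.22768753209999537), np.float64(78.94682355753577)), (np.float64(0.15425612784109707), np.float64(-11.641870856693052)), (np.float64(0.22801384312790268), np.float64(-100.43116574639507))]
```

View pics/n_top.png

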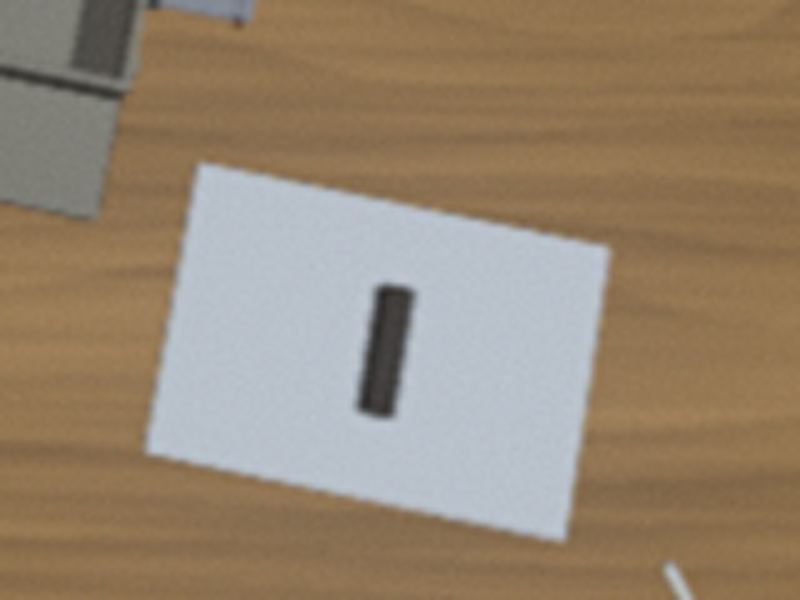

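View pics/m13_s.png

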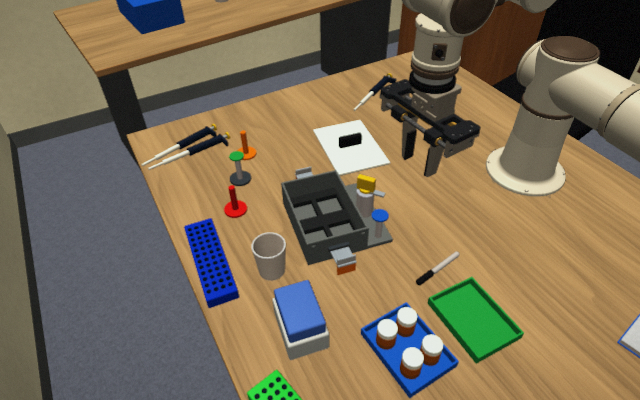

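All four jars stand in the blue tray, and the lid is where I set it (0.376,-0.335). Now I bring the lid back, passing above and clear of the knob, and check it while hovering.

Run:
```python
from h import *
np.set_printoptions(precision=3,suppress=True)
L=np.array([.375,-.335]);r=down(np.radians(-100.2))
bot.goto([.45,-.15,.3],r)
bot.goto(np.r_[L,.15],r);bot.set_gripper(.6);bot.line_to(np.r_[L,.0175]);print(bot.current_contact_force())
bot.set_gripper(0,50);print("op",bot.current_opening(),bot.current_contact_force())
bot.line_to(np.r_[L,.165],max_speed=.12);print("op",bot.current_opening(),bot.current_contact_force())
bot.line_to(W(.03,-.17,.165),max_speed=.15);print(bot.current_contact_force())
bot.line_to(W(.03,0,.165),max_speed=.15);print(bot.current_contact_force())
bot.line_to(W(0,0,.165),max_speed=.1)
bot.line_to(W(0,0,.105),max_speed=.1);print("op",bot.current_opening(),bot.current_contact_force(),bot.current_clock())
S=snap("o_scene","scene",(260,140,420,270),5);T=snap("o_top","top",(250,150,410,290),5)
for c,z in((S,.1),):
    o=cv2.imread("pics/a_scene.png")
    for nm,im,zz in(("closed",o,.083),("hover",S["pixels"],.083+.0175)):
        cc=dict(c);cc["pixels"]=im
        k=blobs(cc,(0,0,150),(180,60,255),(270,160,380,250),800)[0]
        ap=cv2.approxPolyDP(cv2.convexHull(k),4,True).reshape(-1,2);P=onz(c,ap,zz);print(nm,P)
```

```text
[ 0.244 -0.45  -0.068]
op 0.1717742066276547 [-0.768  0.691  0.863]
op 0.17095980548390494 [-0.195  0.1   -3.118]
[ 0.815 -0.658 -2.44 ]
[-0.26   0.25  -2.126]
op 0.17311351987953222 [-0.116 -0.307 -3.123] 92.0167
closed [[ 0.501 -0.196  0.083]
 [ 0.507 -0.093  0.083]
 [ 0.542  0.027  0.083]
 [ 0.699  0.001  0.083]
 [ 0.655 -0.225  0.083]]
hover [[ 0.657 -0.225  0.1  ]
 [ 0.576 -0.21   0.101]
 [ 0.517 -0.11   0.101]
 [ 0.543  0.027  0.101]
 [ 0.698  0.001  0.101]]
```

View pics/o_scene.png

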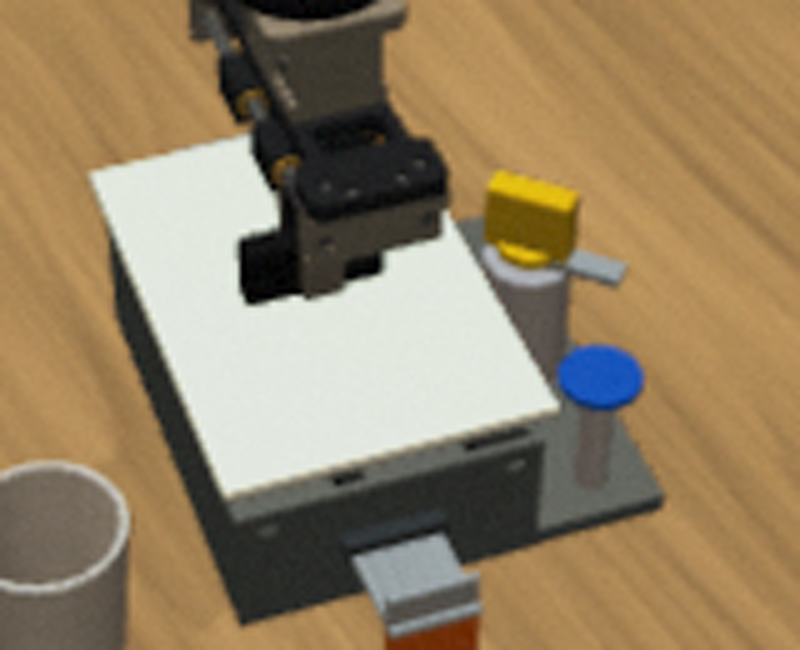

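View pics/o_top.png

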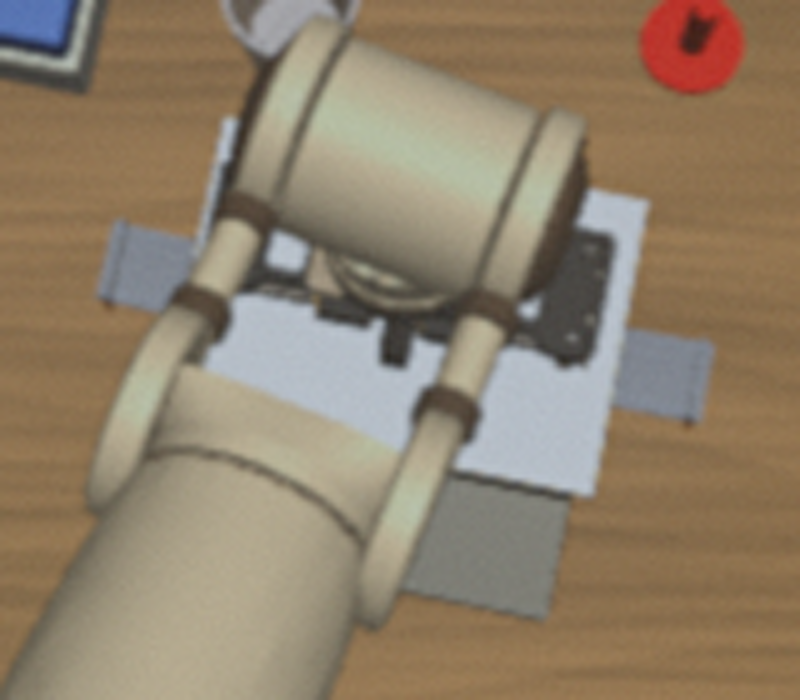

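The hovering lid matches its original corners within about 1–2 mm (0.543,0.027 / 0.698,0.001 / 0.657,-0.225). Lowering it now.

Run:
```python
from h import *
np.set_printoptions(precision=3,suppress=True)
for z in (.096,.093,.091,.0895,.0885,.0875,.087):
    bot.line_to(W(0,0,z),max_speed=.03);f=bot.current_contact_force();print(z,f)
    if f[2]>3:break
bot.set_gripper(.5);print(bot.current_contact_force());bot.line_to(W(0,0,.2),max_speed=.15)
bot.goto([.45,-.33,.3],down(np.radians(-100.2)));print(bot.current_clock())
S=snap("p_scene","scene",(260,140,420,270),5);T=snap("p_top","top",(250,150,410,290),5);snap("p_s","scene")
for nm,c in(("scene",S),("top",T)):
  o=cv2.imread(f"pics/a_{nm}.png")
  for w,im in(("orig",o),("now",c["pixels"])):
    cc=dict(c);cc["pixels"]=im
    k=blobs(cc,(0,0,160),(180,60,255),(270,160,388,262),800)[0]
    P=onz(c,cv2.boxPoints(cv2.minAreaRect(k)) if nm=="top" else cv2.approxPolyDP(cv2.convexHull(k),6,True).reshape(-1,2),.083);print(nm,w,P[:,:2].ravel())
```

```text
0.096 [-0.075  0.132 -2.424]
0.093 [-0.186  0.12  -2.41 ]
0.091 [-0.309  0.493 -2.659]
0.0895 [-0.197 -0.276 -2.738]
0.0885 [-0.345  0.107 -2.604]
0.0875 [ 0.054 -0.374 -3.022]
0.087 [-1.499  1.097  2.921]
[-0.361  0.452  0.195]
96.7
scene orig [ 0.501 -0.196  0.542  0.027  0.697 -0.002  0.655 -0.225]
scene now [ 0.503 -0.197  0.542  0.027  0.697 -0.002  0.655 -0.225]
top orig [ 0.542  0.027  0.7    0.002  0.657 -0.228  0.502 -0.198]
top now [ 0.541  0.026  0.699  0.002  0.658 -0.227  0.503 -0.198]
```

View pics/p_scene.png

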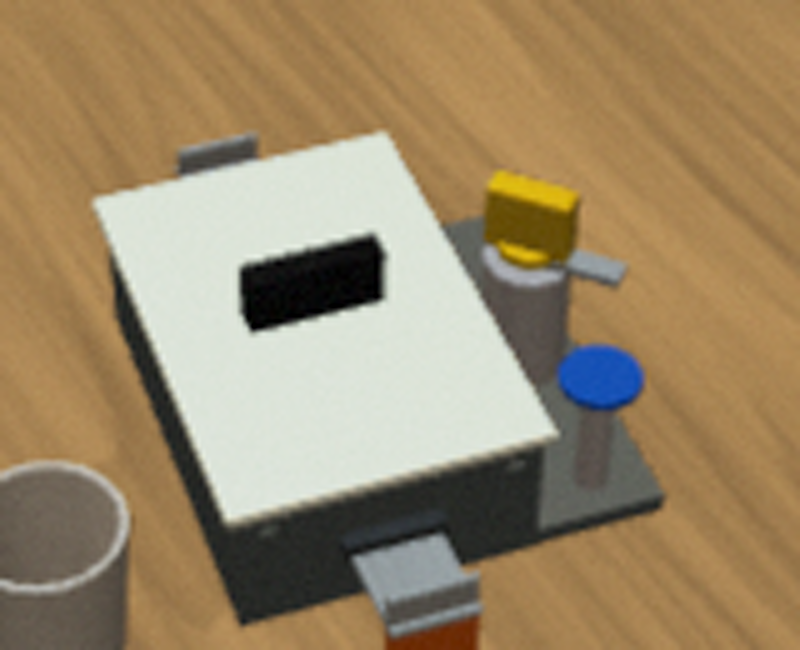

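View pics/p_top.png

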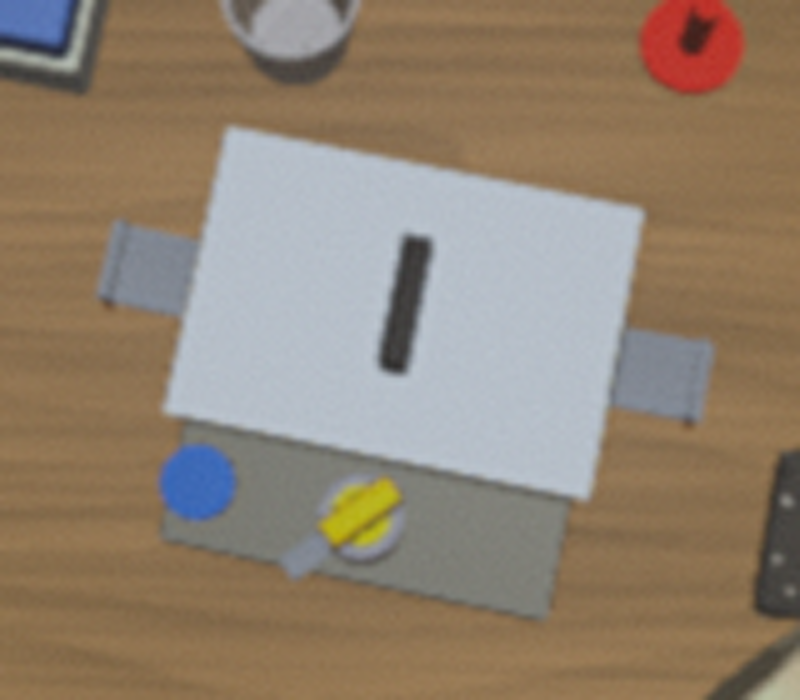

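View pics/p_s.png

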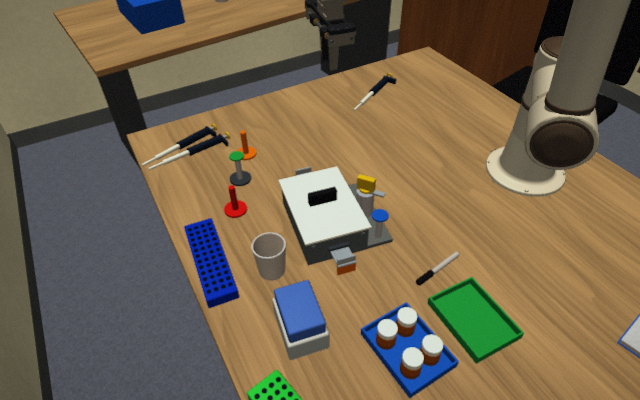

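The lid is seated (corners match the originals within 2 mm), the knob tongue is at its stop position (tip 308,263 in full top pixels), both clips are down, and four jars stand in the blue tray. Handing in.

```bash
python3 -c "
from h import *
print(bot.current_contact_force());bot.job_done();print(bot.current_clock())"
```

```text
[0.23850733 0.25890676 0.18729803]
the job is handed in; nothing more can be done
the job is handed in; nothing more can be done
```

The job is done and handed in at about 97 s. I turned the latch to its stop, opened both clips and set the lid down on bare table. All four jars then went standing into the blue tray (the case disc is blue), and the lid is back on the case.

**Last checks:**
- **Lid:** its corners are within about 2 mm of where they started, in both the top and scene cameras.
- **Clips and latch:** both clips are fully down. The latch tongue sits where about 2.4 rad predicts.
- **Jars:** all four stand in the tray within about 2 mm of where I aimed.
- **Other things:** the other things on the table look unmoved in the pictures; I did not measure them.

**What went wrong:** while I carried the lid away, it most likely brushed the latch and knocked it back to about 2.05 rad. I saw this in the pictures and turned it back to the stop before touching the jars, but after the clips and lid. It had been at its stop before the clips were opened.

I noticed no jar being knocked aside and no grip slip.

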